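Kit the capacitors in size order

TASK

Lay out the capacitors for the next power board: stand all four upright on the row of round marks on the wooden kitting board, one centred on each mark, in order of size, the smallest on the mark next to the steel post and the largest at the far end. Set each one down on the board rather than dropping it, and don't knock any of them over.

Things in the scene. Friction and masses are not known exactly. Their poses are not given: they have to be found in the camera images.
- cap_1: The smallest of four can capacitors: an upright cylinder 30 mm tall and 24 mm in diameter, dark blue sleeve with a pale stripe, bare aluminium top with a cross groove. Origin at the centre of its underside, z up along the can; its yaw means nothing. It stands upright on the dark bench mat (z = 0) at the start; about 25 g (may differ by 30 %).
- cap_2: The second smallest of four can capacitors: an upright cylinder 43 mm tall and 31 mm in diameter, dark blue sleeve with a pale stripe, bare aluminium top with a cross groove. Origin at the centre of its underside, z up along the can; its yaw means nothing. It stands upright on the dark bench mat (z = 0) at the start; about 50 g (may differ by 30 %).
- cap_3: The second largest of four can capacitors: an upright cylinder 56 mm tall and 39 mm in diameter, dark blue sleeve with a pale stripe, bare aluminium top with a cross groove. Origin at the centre of its underside, z up along the can; its yaw means nothing. It stands upright on the dark bench mat (z = 0) at the start; about 95 g (may differ by 30 %).
- cap_4: The largest of four can capacitors: an upright cylinder 70 mm tall and 48 mm in diameter, dark blue sleeve with a pale stripe, bare aluminium top with a cross groove. Origin at the centre of its underside, z up along the can; its yaw means nothing. It stands upright on the dark bench mat (z = 0) at the start; about 170 g (may differ by 30 %).
- mark_a: Round mark (flat dark ring, 58 mm across) on the fixed pale wooden kitting board, first of four counted from one end of the board. Origin at its centre on the board's upper face, 10 mm above the bench; y points along the row from mark_a towards mark_d, x across the board, z up. Neighbouring marks are 70 mm apart. All four marks look alike.
- mark_b: Round mark (flat dark ring, 58 mm across) on the fixed pale wooden kitting board, second of four counted from one end of the board. Origin at its centre on the board's upper face, 10 mm above the bench; y points along the row from mark_a towards mark_d, x across the board, z up. Neighbouring marks are 70 mm apart. All four marks look alike.
- mark_c: Round mark (flat dark ring, 58 mm across) on the fixed pale wooden kitting board, third of four counted from one end of the board. Origin at its centre on the board's upper face, 10 mm above the bench; y points along the row from mark_a towards mark_d, x across the board, z up. Neighbouring marks are 70 mm apart. All four marks look alike.
- mark_d: Round mark (flat dark ring, 58 mm across) on the fixed pale wooden kitting board, fourth of four counted from one end of the board. Origin at its centre on the board's upper face, 10 mm above the bench; y points along the row from mark_a towards mark_d, x across the board, z up. Neighbouring marks are 70 mm apart. All four marks look alike.
- post: Upright steel post, 12 mm thick and 36 mm tall with a 22 mm foot, fixed on one end of the board in line with the marks, 55 mm beyond an end mark: beside mark_a in some starts, beside mark_d in others (the other end then has only a flat dark screw head). Origin at the centre of its foot on the board's upper face. The smallest capacitor belongs on the mark next to it.
- board: The fixed pale wooden kitting board, 350 mm long (y), 72 mm wide (x), 10 mm thick. Origin at the centre of its underside, on the bench; the marks are centred along its y axis. Other things on the bench (solder reel, green bracket, screwdriver, open black case) are at least 50 mm from it and from the capacitors, and no taller than 50 mm.
There are look-alikes about, which are no part of the job. What is shaped like the cap_4 but yellow is not meant.

How it is judged:
By the outcome, as a careful person would: the job done as asked, in the order asked, and still so for the second after the job is handed in, with the robot touching nothing.
It also fails if it takes over 104 s, if anything falls off the work surface, if the arm or the gripper's body presses on something with over 40 N, if the wrist force passes 120 N, or if a joint passes its speed limit or range.

ROBOT

A 6-joint arm with a two-finger parallel gripper is mounted at the origin on the work surface. World frame = base frame: x ahead of the robot, y to its left, z up, the work surface at z = 0. Lengths are in mm, angles in rad, forces in N, time in s.
With the tool pointing down it reaches from about 350 to 975 mm from the base axis. Payload 7.1 kg.
Tool frame: the origin (TCP) lies at the centre of the arm's flange, where the gripper is bolted on; the fingertips stand 182 mm ahead of it and the grasp point (between the pads) lies 163 mm ahead of it; x points along the fingers, y is the direction in which the jaws open and shut, and the axes are right-handed (so a half turn about x gives the same grasp; the last joint's range is limited). The gripper opens to 88 mm and grips with 3 to 60 N. Pads are 20 mm wide; open, the fingers measure 115 mm over their backs; the gripper's body (75 mm by 178 mm) begins 61 mm behind the grasp point.
Start: joints at [-1.235, 0.423, 1.63, -0, 1.089, -0.019], TCP at [217.144, -586.05, 404.675] pointing down, gripper open.
Joint ranges: [-3, 3], [-0.9, 2.11], [0.09, 2.58], [-1.31, 4.45], [0.11, 2.69], [-2.54, 2.54]. Speed limits (rad/s): [2.39, 2.39, 3.01, 3.14, 3.14, 3.14].

INTERFACE

Orientations are given as a rotation vector (axis times angle).
In Python, from workcell import readout, viewer, workorder, models gives the robot as it stands. The module is installed in compiled form; this text tells all that it offers.
- The arm moves only by the tool apply_moves, never from a script. Its argument "commands" is a list that holds one entry, the list of rows, each a list of 4 numbers: the shift along the world's x, y, z in m, then the turn about the world's z in rad. A call has 1 to 8 rows; each row is the pose to reach, as a shift and turn from the pose commanded when the call began; what a row does not reach only later rows make up. A row lasts 1/8 s, in which the tool goes at most 62.5 mm and 10.7 degrees, less where a joint would pass 70% of its speed; a pose out of reach is approached as far as the arm can. A call with a gripper value outside its range is refused whole. "gripper" is the finger opening in m, from 0 to 0.0878, set as the call begins (left out, the last holds). The fingers move at their own pace and stop on an object; the grip force is fixed at half the most. Time passes only in rows, so rows that repeat a pose let the fingers close. It gives the time, the measured TCP pose, the force and the opening at its end, in the units of the state.
- readout.get_obs(): the state, without advancing time (a new reading comes with each control period).
- viewer.get_image(name): name is "side" or "top"; returns a dict with "color" (384x512x3 uint8, red, green, blue), "vertical_fov" (degrees; the focal length in pixels is half the picture's height over the tangent of half this angle, whatever the lens; pixels are square), "cx", "cy" (the principal point, pixels), "D" ([k1, k2, p1, p2, k3] as OpenCV has them; the pictures are not rectified), "rvec" (rotation vector, rad) and "tvec" (3), from world to camera coordinates, as OpenCV has them. Camera axes: x right, y down, z forward; pixel columns grow to the right and rows downward; lengths in mm; the calibration is good to about 2 mm. A picture is of the moment at which its call begins. There is no depth.
- workorder.close_job(): hands the job in, once; it reports no verdict.
Trained networks look in the newest picture that a camera, given by its name, has taken for a name from the list of things; names that differ only in an ending like _2 or _b are one class to them, and where a whole thing is asked for, a point or a joint stands for the part that bears it (a point fixed in the world has none). Each returns a list of dicts, best first, with "conf" (0 to 1); they miss things now and then, are a little off and sometimes report something else, mostly with a low value. They report only what shows in the picture. A call takes as long as a camera call. They do not tell look-alikes from the thing itself.
- models.search_frame(camera, label): "position" ([x, y, z] in mm, in world coordinates, good to about 4 mm: the middle of the surface that is visible of it).
- models.place_of(camera, label): "position" ([x, y, z] in mm, in world coordinates, good to about 4 mm: a listed point, or the origin of a listed thing).
The state is a dict: "t": time; "qpos": joint angles; "qvel": joint speeds; "joint_torque": joint torques, N m; "ee_pos": TCP position; "orientation": TCP orientation; "ft_force": force on the tool from outside, world axes, zero at the start; "moment": the same for the moment, N m; "width": finger opening in mm.
Only numpy, scipy, OpenCV 4.12 (cv2) and the standard library are available. Lean on these libraries where they do the work, as an engineer would, in place of code of your own. Each camera call takes 0.05 s, during which the arm holds its last target.

## Working session

There is one attempt and no reset: what is moved stays moved. The work goes in short steps, Python scripts to look and compute and a tool call to move; the robot and the scene stay as the last step left them, time stands still between calls to the robot, and variables do not carry over. Pictures are saved under pics/ and viewed, and the job is handed in when it is done.

Besides the shell and the picture viewer there is one more tool, called after ">>>" as name(argument=value, ...), one argument or row to a line, values as JSON. apply_moves: Moves the arm, as the interface text tells. Its arguments: {"type":"object","properties":{"commands":{"type":"array","items":{"type":"array","items":{"type":"array","items":{"type":"number"}}}},"gripper":{"type":"number"}},"required":["commands"]}

```bash
mkdir -p pics; cat > h.py <<'E'
import numpy as np, cv2
from workcell import readout, viewer, workorder, models
def cam(n):
    im=viewer.get_image(n); c=im["color"]; h=c.shape[0]
    f=h/2/np.tan(np.radians(im["vertical_fov"])/2)
    K=np.array([[f,0,im["cx"]],[0,f,im["cy"]],[0,0,1.]])
    return c,K,np.array(im["D"],float),np.array(im["rvec"],float),np.array(im["tvec"],float)
def proj(C,P):
    return cv2.projectPoints(np.array(P,float).reshape(-1,1,3),C[3],C[4],C[1],C[2])[0].reshape(-1,2)
def back(C,uv,z):
    uv=np.array(uv,float).reshape(-1,1,2); n=cv2.undistortPoints(uv,C[1],C[2]).reshape(-1,2)
    R=cv2.Rodrigues(C[3])[0]; o=-R.T@C[4]
    d=np.c_[n,np.ones(len(n))]@R
    return o+d*((z-o[2])/d[:,2])[:,None]
E
python3 - <<'E'
from h import *
for n in("side","top"):
    C=cam(n); cv2.imwrite(f"pics/{n}0.png",C[0][:,:,::-1]); np.savez(n+"0.npz",*C) 
    R=cv2.Rodrigues(C[3])[0]; print(n,-R.T@C[4],C[1][0,0],C[2])
    for l in("cap_1","mark_a","post","board"):
        for d in models.place_of(n,l): print(l,np.round(d["position"]),round(d["conf"],2),np.round(proj(C,d["position"])[0]))
print(readout.get_obs())
E
```

```text
side [ 30.29982083 525.36452202 558.00682863] 389.83741380244163 [0.03144939 0.         0.         0.         0.        ]
cap_1 [379. 263.   3.] 0.91 [205. 311.]
cap_1 [468. 311.  -1.] 0.82 [152. 300.]
cap_1 [432. 121.  -1.] 0.73 [241. 254.]
cap_1 [436. -72.  -5.] 0.6 [297. 212.]
cap_1 [466. 396.  -2.] 0.56 [110. 332.]
cap_1 [ 442. -362.   -3.] 0.54 [360. 162.]
mark_a [623.  48.   9.] 0.75 [204. 197.]
mark_a [633. 114.   7.] 0.63 [180. 208.]
mark_a [608. -22.   9.] 0.59 [229. 187.]
mark_a [594. -91.   8.] 0.52 [252. 178.]
post [635. 167.   9.] 0.59 [161. 218.]
board [612.  10.   2.] 0.63 [219. 194.]
board [ 438. -358.   -0.] 0.52 [360. 162.]
top [ 266.49011278   42.65436465 1315.20604344] 433.32318813542696 [0.04891648 0.         0.         0.         0.        ]
cap_1 [472. 306.  -1.] 0.78 [166. 217.]
cap_1 [ 438. -353.   -1.] 0.65 [382. 210.]
cap_1 [432. 121.  -1.] 0.56 [228. 225.]
cap_1 [466. 399.   5.] 0.51 [135. 221.]
cap_1 [378. 261.  -1.] 0.5 [183. 247.]
cap_1 [435. -71.  -2.] 0.42 [290. 219.]
mark_a [616.  46.  11.] 0.84 [248. 164.]
mark_a [593. -93.  14.] 0.83 [293. 167.]
mark_a [610. -27.  12.] 0.64 [271. 163.]
mark_a [625. 111.   9.] 0.52 [226. 163.]
post [641. 170.  12.] 0.62 [207. 159.]
post [612.  10.  -1.] 0.6 [259. 165.]
board [610.  10.  -4.] 0.88 [259. 166.]
{'t': 0.5, 'qpos': array([-1.23496471e+00,  4.23109491e-01,  1.62994824e+00, -1.18295046e-05,
        1.08859830e+00, -1.89914823e-02]), 'qvel': array([ 0.000301  ,  0.00072671, -0.00117102,  0.00139807,  0.00033313,
       -0.00174642]), 'joint_torque': array([-2.18220994e-04, -5.44141102e+01, -2.73817617e+01,  6.43879781e-02,
        1.77412096e-02, -3.16354942e-05]), 'ee_pos': array([ 217.15691463, -586.02494535,  404.65014014]), 'orientation': array([ 2.02826278,  0.36373294, -2.02830471]), 'ft_force': array([0.19856708, 0.65163911, 0.16489059]), 'moment': array([-0.04320604, -0.01057785, -0.00812879]), 'width': 87.45312231254853}
```

```bash
python3 - <<'E'
import cv2
a=cv2.imread("pics/side0.png");b=cv2.imread("pics/top0.png")
cv2.imwrite("pics/sz.png",cv2.resize(a[140:380,60:400],None,fx=2.3,fy=2.3,interpolation=2))
cv2.imwrite("pics/tz.png",cv2.resize(b[130:280,110:410],None,fx=2.6,fy=2.6,interpolation=2))
E
```

```text
(no output)
```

View pics/sz.png

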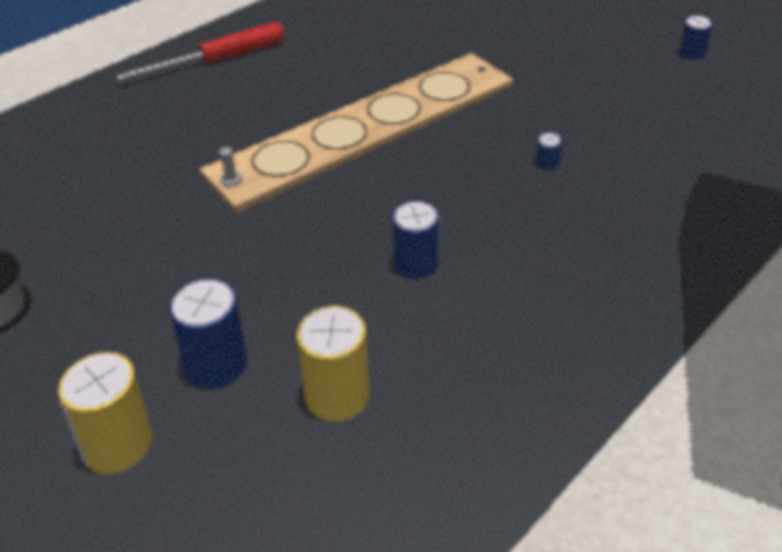

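View pics/tz.png

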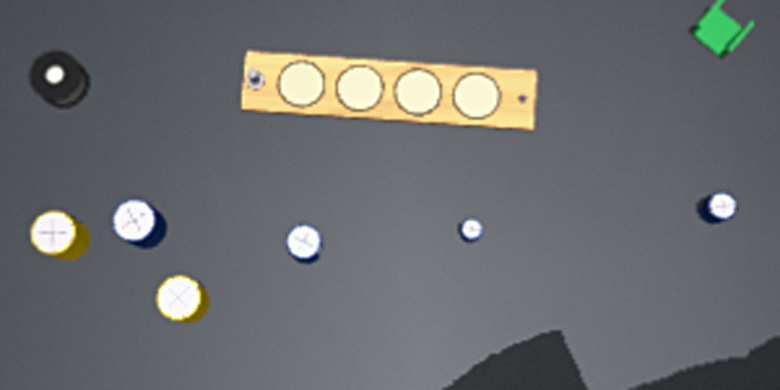

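The pictures show four blue cans. In side-crop pixels they are (205,335) largest, (415,240) second largest, (695,37) second smallest and (548,150) smallest. Two yellow look-alikes stand at (105,410) and (333,360), and I'll leave them alone. The post is at (228,165), at the left end of the board (+y), and the screw head is at the other end. Next I'll measure precisely.

```bash
cat > meas.py <<'E'
from h import *
from scipy.optimize import least_squares
CAPS={1:((436,-72),30,24),2:((440,-358),43,31),3:((432,121),56,39),4:((470,308),70,48)}
MK=[(628,112),(618,47),(609,-24),(594,-92)]
def disc(C,xy,z,r,up=8):
    u=proj(C,[*xy,z])[0]; a=np.linspace(0,2*np.pi,60)
    x0=np.round(u).astype(int)-20; patch=C[0][x0[1]:x0[1]+40,x0[0]:x0[0]+40].astype(float)
    return patch,x0
def topfit(C,xy,h,d):
    p,x0=disc(C,xy,h,d/2); m=(p.min(2)); t=(np.percentile(m,99)+np.median(m))/2
    n,l,s,c=cv2.connectedComponentsWithStats((m>t).astype(np.uint8))
    uv=proj(C,[*xy,h])[0]-x0
    k=min(range(1,n),key=lambda i:np.hypot(*(c[i]-uv))+(100 if s[i,4]<8 else 0))
    mm=cv2.dilate((l==k).astype(np.uint8),np.ones((3,3)))*np.clip((m-np.median(m))/(np.percentile(m,99)-np.median(m)),0,1)
    yy,xx=np.mgrid[:40,:40]; w=mm.sum()
    c=np.array([(xx*mm).sum()/w,(yy*mm).sum()/w])+x0
    # diameter from area
    dpx=proj(C,[[xy[0]-d/2,xy[1],h],[xy[0]+d/2,xy[1],h],[xy[0],xy[1]-d/2,h],[xy[0],xy[1]+d/2,h]])
    a0=np.pi/4*abs(np.cross(dpx[1]-dpx[0],dpx[3]-dpx[2]))
    return c,w/a0
E
python3 - <<'E' 2>/dev/null
from meas import *
for n in("top","side"):
    C=cam(n)
    for i,(xy,h,d) in CAPS.items():
        c,r=topfit(C,xy,h,d); print(n,i,back(C,c,h)[0].round(1),"area ratio",round(r,2),c.round(1))
    for xy in MK:
        # ring: dark ring on wood; fit by contour of pale interior
        p,x0=disc(C,xy,10,29); g=p.sum(2)
        a=np.linspace(0,2*np.pi,72,endpoint=False)
        gr=cv2.GaussianBlur(C[0].astype(np.float32),(0,0),0.5).sum(2)
        def cost(q):
            P=proj(C,np.c_[q[0]+28*np.cos(a),q[1]+28*np.sin(a),0*a+10]).astype(np.float32)
            return cv2.remap(gr,P[:,:1].copy(),P[:,1:].copy(),1).mean()
        from scipy.optimize import minimize
        best=min(((cost((x,y)),x,y) for x in np.arange(xy[0]-10,xy[0]+10.1,.5) for y in np.arange(xy[1]-10,xy[1]+10.1,.5)))
        print(n,"mark",np.round(best,1))
E
```

```text
top 1 [434.3 -70.6  30. ] area ratio 0.68 [291.  217.5]
top 2 [ 435.7 -356.    43. ] area ratio 0.71 [387.5 208.6]
top 3 [431.9 121.1  56. ] area ratio 0.75 [226.3 222.5]
top 4 [469.7 306.7  70. ] area ratio 0.78 [161.  214.3]
top mark [485.6 627.5 114. ]
top mark [483.  616.5  44.5]
top mark [479.2 606.5 -24.5]
top mark [488.6 595.5 -94. ]
side 1 [433.9 -70.8  30. ] area ratio 0.82 [298.6 200.1]
side 2 [ 435.9 -356.6   43. ] area ratio 0.87 [363.4 149. ]
side 3 [431.6 121.4  56. ] area ratio 0.77 [240.2 233.4]
side 4 [469.1 307.3  70. ] area ratio 0.79 [147.6 271. ]
side mark [431.2 627.5 114. ]
side mark [433.3 617.   44.5]
side mark [433.6 606.5 -25. ]
side mark [438.7 596.  -94.5]
```

```bash
python3 - <<'E'
from h import *
o=readout.get_obs(); R=cv2.Rodrigues(o["orientation"])[0]; print(R.round(3)); 
y=R[:,1]; a=np.arctan2(y[1],y[0]); print("jaw yaw",a, "to -0.152:",-0.152-a,o["qpos"])
E
```

```text
[[ 0.     0.347 -0.938]
 [ 0.    -0.938 -0.347]
 [-1.    -0.    -0.   ]]
jaw yaw -1.2160090223465914 to -0.152: 1.0640090223465914 [-1.23495891e+00  4.23086449e-01  1.62989663e+00  3.43369480e-05
  1.08861108e+00 -1.89658124e-02]
```

>>> apply_moves(
  commands=[
    [[0.024,-0.0,0,0.15],[0.048,0.05,0,0.3],[0.07,0.1,0,0.45],[0.09,0.15,0,0.6],[0.11,0.2,0,0.75],[0.13,0.25,0,0.9],[0.15,0.3,-0.02,1.0],[0.17,0.35,-0.04,1.064]],
  ],
  gripper=0.06,
)

```text
t: 1.6
ee_pos: [387.7, -234.6, 364.8]
orientation: [1.319, 1.133, -1.318]
ft_force: [0.8, 0.1, 0.9]
width: 60.0
```

>>> apply_moves(
  commands=[
    [[0.015,0.055,-0.02,0],[0.03,0.11,-0.04,0],[0.047,0.165,-0.06,0],[0.047,0.165,-0.065,0],[0.047,0.165,-0.065,0]],
  ],
)

```text
t: 2.22
ee_pos: [434.1, -71.0, 299.5]
orientation: [1.319, 1.134, -1.32]
ft_force: [-0.1, -0.3, 0.4]
width: 60.3
```

```bash
python3 - <<'E'
from h import *
o=readout.get_obs(); R=cv2.Rodrigues(o["orientation"])[0]; y=R[:,1]
print(o["ee_pos"],R[:,0].round(4),np.arctan2(y[1],y[0]),o["ft_force"],o["qpos"],o["t"])
E
```

```text
[434.13599621 -71.04363722 299.53087054] [-6.e-04 -1.e-04 -1.e+00] -0.15075961394679452 [-0.05813722 -0.28955765  0.35218192] [-1.89204297e-01  3.29467908e-01  2.10131619e+00 -2.95362600e-04
  7.11389828e-01 -3.82209536e-02] 2.225
```

>>> apply_moves(
  commands=[
    [[0,0,-0.04,0],[0,0,-0.075,0],[0,0,-0.1,0],[0,0,-0.114,0],[0,0,-0.114,0]],
  ],
)

```text
t: 2.85
ee_pos: [434.0, -72.0, 185.5]
orientation: [1.321, 1.133, -1.322]
ft_force: [0.3, -0.3, 0.1]
width: 59.8
```

>>> apply_moves(
  commands=[
    [[0,0,0,0],[0,0,0,0],[0,0,0,0],[0,0,0,0],[0,0,0,0],[0,0,0,0]],
  ],
  gripper=0.0,
)

```text
t: 3.6
ee_pos: [434.3, -71.0, 186.0]
orientation: [1.32, 1.133, -1.32]
ft_force: [-0.9, 0.3, 6.7]
width: 23.3
```

>>> apply_moves(
  commands=[
    [[0,0,0.02,0],[0,0,0.05,0],[0,0,0.08,0],[0,0,0.08,0]],
  ],
)

```text
t: 4.1
ee_pos: [434.8, -71.1, 267.2]
orientation: [1.322, 1.13, -1.317]
ft_force: [0.2, -0.7, -0.3]
width: 23.6
```

>>> apply_moves(
  commands=[
    [[0.03,0.03,0,0],[0.07,0.067,0,0],[0.11,0.105,0,0],[0.15,0.143,0,0],[0.18,0.172,0,0],[0.193,0.185,0,0],[0.193,0.185,0,0],[0.193,0.185,0,0]],
  ],
)

```text
t: 5.1
ee_pos: [625.9, 112.9, 264.9]
orientation: [1.319, 1.134, -1.323]
ft_force: [-1.1, -0.3, -0.4]
width: 23.5
```

```bash
python3 - <<'E'
from h import *
o=readout.get_obs(); print(o["ee_pos"],o["ft_force"],o["width"])
for n in("side","top"):
    C=cam(n); u=proj(C,[620,90,40])[0].astype(int); c=C[0][u[1]-60:u[1]+60,u[0]-80:u[0]+80,::-1]
    cv2.imwrite(f"pics/a_{n}.png",cv2.resize(c,None,fx=5,fy=5,interpolation=2))
E
```

```text
[625.92891919 112.88818154 264.92763785] [-1.12627566 -0.25634741 -0.4479906 ] 23.54424169671298
```

View pics/a_side.png

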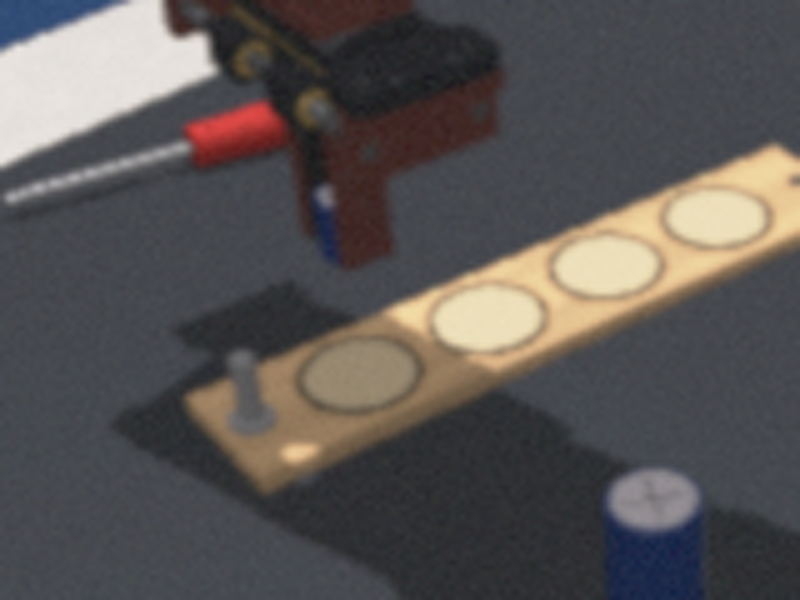

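>>> apply_moves(
  commands=[
    [[0,0,-0.02,0],[0,0,-0.04,0],[0,0,-0.055,0],[0,0,-0.063,0],[0,0,-0.067,0],[0,0,-0.068,0],[0,0,-0.069,0],[0,0,-0.069,0]],
  ],
)

```text
t: 6.2
ee_pos: [627.3, 114.0, 197.1]
orientation: [1.321, 1.133, -1.32]
ft_force: [0.6, 0.2, -0.5]
width: 23.6
```

```bash
cat > st.py <<'E'
from h import *
P=[];F=[]
for i in range(6):
    viewer.get_image("top"); o=readout.get_obs(); P.append(o["ee_pos"]);F.append(o["ft_force"])
print(np.mean(P,0).round(2),np.std(P,0).round(2),np.mean(F,0).round(2),o["width"],o["t"])
E
python3 st.py
```

```text
[627.22 113.98 196.96] [0.04 0.02 0.09] [-0.07  0.04 -0.35] 23.688955624834247 6.5
```

>>> apply_moves(
  commands=[
    [[0,0,-0.0005,0],[0,0,-0.001,0],[0,0,-0.001,0],[0,0,-0.001,0]],
  ],
)

```text
t: 7.0
ee_pos: [627.2, 114.0, 196.0]
orientation: [1.32, 1.133, -1.32]
ft_force: [-2.4, 0.3, 5.6]
width: 23.5
```

```bash
python3 st.py
```

```text
[627.17 113.95 196.02] [0.01 0.01 0.01] [-2.   -0.53  5.26] 23.64206439599818 7.3
```

>>> apply_moves(
  commands=[
    [[0,0,0,0],[0,0,0,0],[0,0,0,0],[0,0,0,0]],
  ],
  gripper=0.06,
)

```text
t: 7.8
ee_pos: [627.1, 113.9, 195.5]
orientation: [1.32, 1.134, -1.32]
ft_force: [0.7, -0.2, 1.0]
width: 58.6
```

>>> apply_moves(
  commands=[
    [[0,0,0.01,0],[0,0,0.03,0],[0,0,0.06,0],[0,0,0.1,0],[0,0,0.12,0]],
  ],
)

```text
t: 8.43
ee_pos: [627.7, 114.1, 319.4]
orientation: [1.323, 1.131, -1.316]
ft_force: [-0.1, -0.4, 0.2]
width: 60.3
```

>>> apply_moves(
  commands=[
    [[-0.02,-0.05,0,0],[-0.04,-0.1,0,0],[-0.06,-0.15,0,0],[-0.08,-0.2,0,0],[-0.1,-0.25,0,0],[-0.12,-0.3,0,0],[-0.14,-0.35,0,0],[-0.16,-0.4,0,0]],
  ],
  gripper=0.065,
)

```text
t: 9.43
ee_pos: [466.2, -287.5, 316.1]
orientation: [1.32, 1.133, -1.32]
ft_force: [0.9, -0.7, -0.3]
width: 64.8
```

>>> apply_moves(
  commands=[
    [[-0.02,-0.045,-0.02,0],[-0.0313,-0.0703,-0.04,0],[-0.0313,-0.0703,-0.04,0],[-0.0313,-0.0703,-0.04,0]],
  ],
)

```text
t: 9.93
ee_pos: [436.1, -355.9, 276.2]
orientation: [1.321, 1.133, -1.32]
ft_force: [0.0, -0.1, -0.1]
width: 64.7
```

```bash
python3 st.py; python3 - <<'E' 2>/dev/null
from meas import *
for n in("top","side"):
    C=cam(n)
    for xy,h,d in (((627,114),40,24),):
        c,r=topfit(C,xy,h,d); print(n,back(C,c,h)[0].round(1),round(r,2))
E
```

```text
[ 436.47 -355.59  276.39] [0.08 0.07 0.09] [ 0.25 -0.34  0.23] 64.82679014332167 10.225
top [619.9 112.   40. ] 3.04
side [599.9 130.1  40. ] 7.38
```

>>> apply_moves(
  commands=[
    [[0,0,-0.03,0],[0,0,-0.055,0],[0,0,-0.075,0],[0,0,-0.0847,0],[0,0,-0.0847,0],[0,0,-0.0847,0]],
  ],
)

```text
t: 11.08
ee_pos: [436.1, -356.6, 191.6]
orientation: [1.32, 1.132, -1.32]
ft_force: [0.8, 0.2, -0.1]
width: 64.9
```

>>> apply_moves(
  commands=[
    [[0,0,0,0],[0,0,0,0],[0,0,0,0],[0,0,0,0],[0,0,0,0],[0,0,0,0]],
  ],
  gripper=0.0,
)

```text
t: 11.82
ee_pos: [435.9, -356.4, 191.1]
orientation: [1.32, 1.133, -1.32]
ft_force: [-0.3, -0.2, 3.0]
width: 30.5
```

```bash
python3 st.py; python3 - <<'E' 2>/dev/null
from h import *
for n in("side","top"):
    C=cam(n); u=proj(C,[611,10,20])[0].astype(int); c=C[0][u[1]-40:u[1]+40,u[0]-80:u[0]+80,::-1]
    cv2.imwrite(f"pics/b_{n}.png",cv2.resize(c,None,fx=5,fy=5,interpolation=2))
a=np.vstack([cv2.imread("pics/b_side.png"),cv2.imread("pics/b_top.png")]);cv2.imwrite("pics/b.png",cv2.resize(a,None,fx=.75,fy=.75))
E
```

```text
[ 435.89 -356.38  191.11] [0.01 0.02 0.02] [-0.66  0.71  3.42] 30.662337513453824 12.125
```

View pics/b.png

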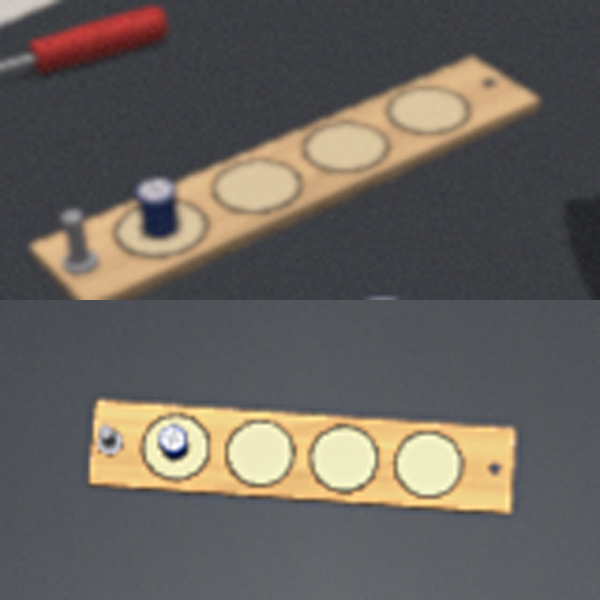

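Cap_1 stands upright, centred in its ring beside the post (side at (157,208), top at (173,445)). Cap_2 is gripped at 30.5 mm.

>>> apply_moves(
  commands=[
    [[0,0,0.02,0],[0,0,0.05,0],[0.01,0.02,0.075,0],[0.025,0.055,0.085,0],[0.045,0.1,0.085,0],[0.065,0.145,0.085,0],[0.085,0.19,0.085,0],[0.105,0.235,0.085,0]],
  ],
)

```text
t: 13.22
ee_pos: [541.3, -119.8, 277.1]
orientation: [1.321, 1.133, -1.32]
ft_force: [0.9, -0.2, -0.1]
width: 30.8
```

>>> apply_moves(
  commands=[
    [[0.02,0.045,0,0],[0.04,0.09,0,0],[0.06,0.13,0,0],[0.072,0.156,0,0],[0.076,0.166,0,0],[0.076,0.166,0,0],[0.076,0.166,0,0]],
  ],
)

```text
t: 14.1
ee_pos: [616.3, 43.6, 276.1]
orientation: [1.32, 1.133, -1.322]
ft_force: [-0.0, 0.3, -1.4]
width: 30.5
```

>>> apply_moves(
  commands=[
    [[0,0,-0.02,0],[0,0,-0.04,0],[0,0,-0.058,0],[0,0,-0.067,0],[0,0,-0.071,0],[0,0,-0.073,0],[0,0,-0.0735,0],[0,0,-0.0735,0]],
  ],
)

```text
t: 15.1
ee_pos: [617.0, 44.7, 203.0]
orientation: [1.321, 1.133, -1.32]
ft_force: [-0.2, 0.1, -1.0]
width: 30.2
```

```bash
python3 st.py
```

```text
[616.94  44.67 202.8 ] [0.04 0.01 0.11] [ 0.02 -0.16 -0.69] 30.46406187476523 15.4
```

>>> apply_moves(
  commands=[
    [[0,0,-0.0005,0],[0,0,-0.001,0],[0,0,-0.0015,0],[0,0,-0.0015,0],[0,0,-0.0015,0]],
  ],
)

```text
t: 16.02
ee_pos: [616.8, 44.6, 201.1]
orientation: [1.32, 1.133, -1.32]
ft_force: [-1.9, -0.7, 3.6]
width: 30.5
```

```bash
python3 st.py
```

```text
[616.83  44.65 201.12] [0.01 0.01 0.01] [-1.86 -0.36  4.23] 30.49536341316273 16.325
```

>>> apply_moves(
  commands=[
    [[0,0,0,0],[0,0,0,0],[0,0,0,0],[0,0,0,0]],
  ],
  gripper=0.065,
)

```text
t: 16.82
ee_pos: [616.8, 44.7, 200.8]
orientation: [1.32, 1.134, -1.32]
ft_force: [-0.1, 0.4, -0.1]
width: 63.9
```

>>> apply_moves(
  commands=[
    [[0,0,0.01,0],[0,0,0.03,0],[0,0,0.06,0],[0,0,0.09,0],[-0.03,0.01,0.11,0],[-0.08,0.03,0.11,0],[-0.13,0.05,0.11,0]],
  ],
)

```text
t: 17.7
ee_pos: [485.7, 95.0, 312.8]
orientation: [1.323, 1.132, -1.318]
ft_force: [0.1, -0.4, 1.1]
width: 64.9
```

>>> apply_moves(
  commands=[
    [[-0.035,0.0155,0,0],[-0.055,0.0265,0,0],[-0.055,0.0265,0,0],[-0.055,0.0265,0,0]],
  ],
  gripper=0.078,
)

```text
t: 18.2
ee_pos: [433.2, 121.2, 311.6]
orientation: [1.322, 1.132, -1.318]
ft_force: [-0.5, -0.0, -0.1]
width: 78.2
```

```bash
python3 st.py
```

```text
[432.78 120.93 311.03] [0.31 0.07 0.19] [ 0.2  -0.08 -0.1 ] 77.82045730938964 18.5
```

>>> apply_moves(
  commands=[
    [[0,0,-0.03,0],[0,0,-0.06,0],[0,0,-0.09,0],[0,0,-0.105,0],[0,0,-0.112,0],[0,0,-0.112,0],[0,0,-0.112,0]],
  ],
)

```text
t: 19.38
ee_pos: [432.2, 121.2, 199.7]
orientation: [1.321, 1.133, -1.319]
ft_force: [-0.0, 0.3, -0.0]
width: 77.9
```

>>> apply_moves(
  commands=[
    [[0,0,0,0],[0,0,0,0],[0,0,0,0],[0,0,0,0],[0,0,0,0],[0,0,0,0]],
  ],
  gripper=0.0,
)

```text
t: 20.12
ee_pos: [431.9, 121.2, 199.0]
orientation: [1.32, 1.133, -1.32]
ft_force: [0.2, -0.1, 1.6]
width: 38.4
```

```bash
python3 st.py; python3 - <<'E' 2>/dev/null
from h import *
for n in("side","top"):
    C=cam(n); u=proj(C,[611,10,20])[0].astype(int); c=C[0][u[1]-40:u[1]+40,u[0]-80:u[0]+80,::-1]
    cv2.imwrite(f"pics/b_{n}.png",cv2.resize(c,None,fx=5,fy=5,interpolation=2))
a=np.vstack([cv2.imread("pics/b_side.png"),cv2.imread("pics/b_top.png")]);cv2.imwrite("pics/c.png",cv2.resize(a,None,fx=.75,fy=.75))
E
```

```text
[431.88 121.16 199.02] [0.01 0.01 0.01] [-0.02  0.14  1.89] 38.54303817767828 20.425
```

View pics/c.png

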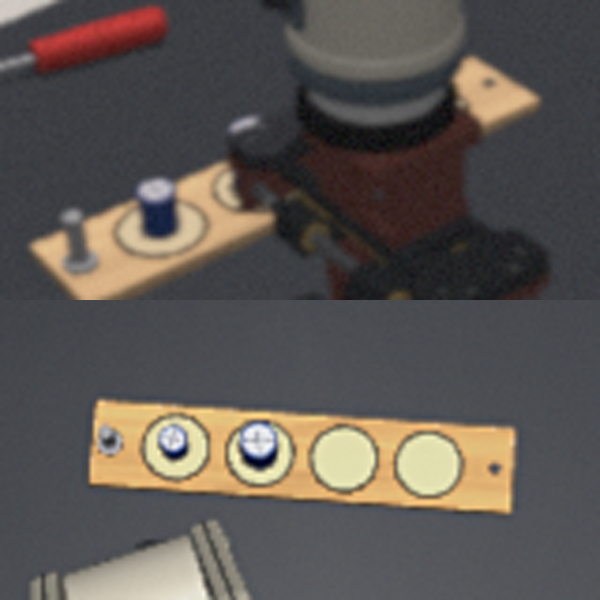

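Cap_2 stands on the second mark (top view at (259,442)), and cap_3 is gripped at 38.5 mm.

>>> apply_moves(
  commands=[
    [[0,0,0.02,0],[0,0,0.05,0],[0,0,0.08,0],[0.02,-0.017,0.1,0],[0.055,-0.046,0.1,0],[0.09,-0.075,0.1,0],[0.125,-0.105,0.1,0],[0.155,-0.13,0.1,0]],
  ],
)

```text
t: 21.52
ee_pos: [587.8, -10.1, 298.5]
orientation: [1.32, 1.134, -1.321]
ft_force: [0.6, 0.8, -1.3]
width: 38.7
```

>>> apply_moves(
  commands=[
    [[0.015,-0.012,0,0],[0.0194,-0.0158,0,0],[0.0194,-0.0158,0,0],[0.0194,-0.0158,0,0],[0.0194,-0.0158,0,0]],
  ],
)

```text
t: 22.15
ee_pos: [605.7, -24.0, 299.1]
orientation: [1.32, 1.134, -1.32]
ft_force: [-0.6, 0.5, -1.4]
width: 38.3
```

>>> apply_moves(
  commands=[
    [[0,0,-0.025,0],[0,0,-0.05,0],[0,0,-0.07,0],[0,0,-0.081,0],[0,0,-0.086,0],[0,0,-0.088,0],[0,0,-0.0885,0],[0,0,-0.0885,0]],
  ],
)

```text
t: 23.15
ee_pos: [606.4, -24.7, 211.0]
orientation: [1.321, 1.133, -1.32]
ft_force: [-0.1, 0.5, -1.1]
width: 38.9
```

```bash
python3 st.py
```

```text
[606.34 -24.69 210.78] [0.05 0.01 0.12] [ 0.05 -0.14 -1.16] 38.674452212463265 23.45
```

>>> apply_moves(
  commands=[
    [[0,0,-0.0005,0],[0,0,-0.001,0],[0,0,-0.0015,0],[0,0,-0.0017,0],[0,0,-0.0017,0]],
  ],
)

```text
t: 24.08
ee_pos: [606.2, -24.6, 209.0]
orientation: [1.32, 1.134, -1.32]
ft_force: [-1.9, 0.7, 5.4]
width: 38.7
```

```bash
python3 st.py
```

```text
[606.23 -24.64 209.05] [0.01 0.01 0.01] [-2.34  0.02  5.51] 38.470412872078036 24.375
```

>>> apply_moves(
  commands=[
    [[0,0,0,0],[0,0,0,0],[0,0,0,0],[0,0,0,0]],
  ],
  gripper=0.07,
)

```text
t: 24.88
ee_pos: [606.2, -24.6, 208.7]
orientation: [1.32, 1.134, -1.32]
ft_force: [0.2, 0.8, 0.3]
width: 69.5
```

>>> apply_moves(
  commands=[
    [[0,0,0.01,0],[0,0,0.03,0],[0,0,0.06,0],[0,0,0.09,0],[-0.02,0.05,0.11,0],[-0.04,0.1,0.12,0],[-0.06,0.15,0.12,0],[-0.08,0.2,0.12,0]],
  ],
)

```text
t: 25.88
ee_pos: [525.6, 176.8, 330.8]
orientation: [1.322, 1.132, -1.318]
ft_force: [0.7, 0.3, 0.6]
width: 70.0
```

>>> apply_moves(
  commands=[
    [[-0.02,0.05,0,0],[-0.04,0.095,0,0],[-0.0568,0.1317,0,0],[-0.0568,0.1317,0,0],[-0.0568,0.1317,0,0]],
  ],
  gripper=0.087,
)

```text
t: 26.5
ee_pos: [469.6, 306.8, 329.7]
orientation: [1.321, 1.133, -1.319]
ft_force: [-1.0, 0.3, -0.2]
width: 87.2
```

```bash
python3 st.py;  python3 - <<'E' 2>/dev/null
from h import *
for n in("side","top"):
    C=cam(n); u=proj(C,[520,180,30])[0].astype(int); c=C[0][max(0,u[1]-80):u[1]+80,u[0]-120:u[0]+120,::-1]
    cv2.imwrite(f"pics/d_{n}.png",cv2.resize(c,(600,300+100),interpolation=2))
a=np.vstack([cv2.imread("pics/d_side.png"),cv2.imread("pics/d_top.png")]);cv2.imwrite("pics/d.png",cv2.resize(a,None,fx=.75,fy=.75))
E
```

```text
[469.9  306.18 329.14] [0.06 0.12 0.24] [0.38 0.14 0.13] 87.10434524265713 26.8
```

View pics/d.png

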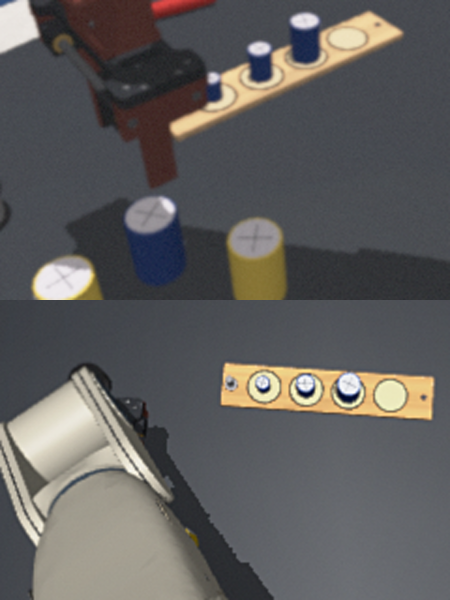

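Cap_1 to cap_3 stand in order. The gripper is over the blue large can at side (155,240), and the yellow ones are clear on both sides.

>>> apply_moves(
  commands=[
    [[0,0,-0.03,0],[0,0,-0.06,0],[0,0,-0.085,0],[0,0,-0.105,0],[0,0,-0.116,0],[0,0,-0.1208,0],[0,0,-0.1208,0],[0,0,-0.1208,0]],
  ],
)

```text
t: 27.9
ee_pos: [469.7, 307.2, 208.7]
orientation: [1.321, 1.133, -1.319]
ft_force: [-0.8, -0.6, -0.1]
width: 87.0
```

>>> apply_moves(
  commands=[
    [[0,0,0,0],[0,0,0,0],[0,0,0,0],[0,0,0,0],[0,0,0,0],[0,0,0,0]],
  ],
  gripper=0.0,
)

```text
t: 28.65
ee_pos: [469.5, 307.0, 208.0]
orientation: [1.32, 1.133, -1.32]
ft_force: [0.2, -0.3, 1.4]
width: 47.6
```

```bash
python3 st.py
```

```text
[469.48 307.06 208.01] [0.01 0.01 0.01] [ 0.22 -0.27  0.94] 47.61117435856358 28.95
```

>>> apply_moves(
  commands=[
    [[0,0,0.02,0],[0,0,0.05,0],[0,0,0.08,0],[0,0,0.11,0],[0.005,-0.02,0.12,0],[0.017,-0.055,0.12,0],[0.03,-0.095,0.12,0],[0.043,-0.135,0.12,0]],
  ],
)

```text
t: 29.95
ee_pos: [512.3, 169.6, 327.7]
orientation: [1.319, 1.134, -1.321]
ft_force: [0.3, -0.2, -0.1]
width: 47.6
```

>>> apply_moves(
  commands=[
    [[0.013,-0.04,0,0],[0.026,-0.083,0,0],[0.04,-0.128,0,0],[0.054,-0.173,0,0],[0.067,-0.213,0,0],[0.077,-0.244,0,0],[0.083,-0.262,0,0],[0.0832,-0.2658,0,0]],
  ],
)

```text
t: 30.95
ee_pos: [595.3, -95.0, 327.6]
orientation: [1.321, 1.133, -1.322]
ft_force: [-0.5, 0.6, -1.2]
width: 47.9
```

>>> apply_moves(
  commands=[
    [[0,0,0,0],[0,0,-0.02,0],[0,0,-0.045,0],[0,0,-0.07,0],[0,0,-0.09,0],[0,0,-0.1,0],[0,0,-0.104,0],[0,0,-0.105,0]],
  ],
)

```text
t: 31.95
ee_pos: [595.9, -93.7, 223.3]
orientation: [1.32, 1.133, -1.32]
ft_force: [0.3, -0.3, -1.2]
width: 47.5
```

```bash
python3 st.py
```

```text
[595.89 -93.83 223.54] [0.04 0.03 0.07] [ 0.14  0.18 -1.21] 47.601971793049586 32.25
```

Contact is expected at TCP z ≈ 218. The commanded z is 222.97.

>>> apply_moves(
  commands=[
    [[0,0,-0.002,0],[0,0,-0.003,0],[0,0,-0.0036,0],[0,0,-0.0042,0],[0,0,-0.0047,0],[0,0,-0.0051,0],[0,0,-0.0051,0],[0,0,-0.0051,0]],
  ],
)

```text
t: 33.25
ee_pos: [595.6, -93.8, 218.0]
orientation: [1.32, 1.133, -1.32]
ft_force: [-2.1, 1.0, 1.7]
width: 47.5
```

```bash
python3 st.py
```

```text
[595.63 -93.74 218.01] [0.01 0.01 0.01] [-1.29  0.47  2.86] 47.50111382511727 33.55
```

Cap_4 is touching the board, so I'll release and retreat.

>>> apply_moves(
  commands=[
    [[0,0,0,0],[0,0,0,0],[0,0,0,0],[0,0,0,0],[0,0,0,0]],
  ],
  gripper=0.08,
)

```text
t: 34.17
ee_pos: [595.7, -93.8, 217.9]
orientation: [1.32, 1.133, -1.32]
ft_force: [0.3, -1.0, -0.1]
width: 79.8
```

>>> apply_moves(
  commands=[
    [[0,0,0.01,0],[0,0,0.03,0],[0,0,0.06,0],[0,0,0.1,0],[-0.02,-0.05,0.13,0],[-0.04,-0.1,0.13,0],[-0.06,-0.15,0.13,0],[-0.08,-0.2,0.13,0]],
  ],
)

```text
t: 35.17
ee_pos: [514.9, -295.2, 349.9]
orientation: [1.32, 1.131, -1.319]
ft_force: [0.1, -0.4, 0.7]
width: 80.0
```

>>> apply_moves(
  commands=[
    [[-0.02,-0.05,0,0],[-0.03,-0.08,0,0],[-0.03,-0.08,0,0],[-0.03,-0.08,0,0]],
  ],
)

```text
t: 35.67
ee_pos: [485.7, -373.2, 348.7]
orientation: [1.321, 1.133, -1.32]
ft_force: [0.6, 0.5, 0.3]
width: 79.9
```

```bash
python3 st.py;  python3 - <<'E' 2>/dev/null
from h import *
T=[(627.4,113.8,30,24),(616.8,44.6,43,31),(606.2,-24.6,56,39),(595.6,-93.8,70,48)]
a=np.linspace(0,2*np.pi,100); S=4
out=[]
for n in("side","top"):
    C=cam(n); u=proj(C,[611,10,40])[0].astype(int); x0=u-[85,40]
    c=cv2.resize(C[0][x0[1]:x0[1]+75,x0[0]:x0[0]+170,::-1],None,fx=S,fy=S,interpolation=2)
    d=c.copy()
    for x,y,h,D in T:
        for z in (10,10+h):
            p=(proj(C,np.c_[x+D/2*np.cos(a),y+D/2*np.sin(a),0*a+z])-x0+.5)*S-.5
            cv2.polylines(d,[p.round().astype(np.int32)],True,(0,0,255) if z>10 else (0,255,0),1)
    out+=[c,d] if n=="side" else [d]
    for l in("cap_1",):
        for q in models.place_of(n,l): print(n,np.round(q["position"]),round(q["conf"],2))
cv2.imwrite("pics/e.png",np.vstack(out[1:])); 
E
```

```text
[ 486.07 -372.74  348.21] [0.07 0.11 0.2 ] [ 0.12  0.08 -0.03] 79.87852785773664 35.975
side [379. 264.   1.] 0.94
side [464. 395.  -2.] 0.89
side [609. -22.   7.] 0.76
side [620.  40.  11.] 0.73
side [597. -93.  10.] 0.64
side [625. 117.   6.] 0.44
top [467. 394.   4.] 0.8
top [617.  47.  10.] 0.68
top [379. 261.  -0.] 0.66
top [629. 113.   8.] 0.63
top [607. -25.   9.] 0.55
top [597. -95.   9.] 0.5
```

View pics/e.png

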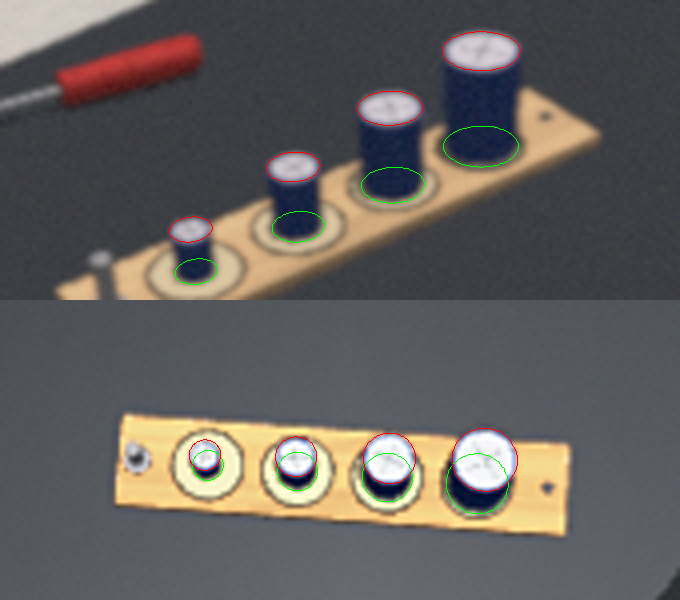

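The outlines predicted for upright cans centred on the marks fall on all four cans in both views. The gripper is clear, so I'll hand in.

```bash
python3 -c "
from workcell import workorder; print(workorder.close_job())"
```

```text
the job is handed in; nothing more can be done
None
```

All four blue capacitors stand upright on the marks, smallest beside the steel post (the mark at about x 627, y 114) through to the largest at the screw-head end (about x 596, y −94). The job is handed in, at about 36 s of the 104 s.

- **Setting down:** I lowered each one until it touched the board, with 3–6 N of contact force, and only then opened the gripper. The two yellow look-alikes were left alone.
- **Position checks:** In both cameras, the outlines predicted for upright cans centred on the marks match the four cans to about a pixel (2–3 mm). The networks' positions agree to about 5 mm, which is close to their stated accuracy of 4 mm.
- **Disagreements:** An early automatic re-measurement of cap_1 on the board failed because the pale wood confused it. I checked that one by eye and with the final outlines instead. No other check disagreed.

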